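# Lay the road deck on the toy bridge

### The arm

A 6-joint arm with a two-finger parallel gripper is mounted at the origin on the work surface. World frame = base frame: x ahead of the robot, y to its left, z up, the work surface at z = 0. Lengths are in m, angles in rad, forces in N, time in s.
With the tool pointing down it reaches from about 0.25 to 0.775 m from the base axis. Payload 4 kg.
Tool frame: the origin (TCP) lies at the centre of the arm's flange, where the gripper is bolted on; the fingertips stand 199 mm ahead of it and the grasp point (between the pads) lies 180 mm ahead of it (robot.tcp_to_tips is the distance from the TCP to the fingertips, in m); z points along the fingers, y is the line along which they close (so a half turn about z gives the same grasp; the last joint's range is limited). The gripper opens to 94 mm and grips with 3 to 60 N. Pads are 16 mm wide; open, the fingers measure 119 mm over their backs; the gripper's body (75 mm by 177 mm) begins 78 mm behind the grasp point.
Start: joints at [-0.103, 0.087, 1.371, -0, 1.684, -0.103], TCP at [0.55, -0, 0.405] pointing down, gripper open.
Joint ranges: [-3.1, 3.1], [-0.76, 2.03], [0.27, 2.55], [-1.08, 4.22], [0.17, 2.65], [-2.57, 2.57]. Speed limits (rad/s): [2.79, 2.79, 3.14, 3.14, 3.14, 3.14].

### API

Orientations are given as [roll, pitch, yaw] about the fixed x, y, z axes, in that order (R = Rz(yaw) Ry(pitch) Rx(roll)).
In Python, from bench import telemetry, snapshot, ticket, robot gives the robot as it stands.
- The arm moves only by the tool apply_moves, never from a script. Its argument "moves" is a list that holds one entry, the list of rows, each a list of 5 numbers: the shift along the tool's x, y, z in units of 50 mm (1.0 is 50 mm), then the turn about the tool's z in units of 10 degrees (1.0 is 10 degrees), then the closure, from 0 (fully open) to 1 (shut). A call has 1 to 10 rows; each row is the pose to reach, as a shift and turn from the pose commanded when the call began, along the tool's axes at that moment; what a row does not reach only later rows make up. A row lasts 1/8 s, in which the tool goes at most 62.5 mm and 10.7 degrees, less where a joint would pass 70% of its speed; a pose out of reach is approached as far as the arm can. A call with a gripper value outside its range is refused whole. The fingers move at their own pace and stop on an object; the grip force is fixed at half the most. Time passes only in rows, so rows that repeat a pose let the fingers close. It gives the time, the measured TCP pose, the force, the opening and the grip force at its end, in the units of the state.
- telemetry.get_obs(): the state, without advancing time (a new reading comes with each control period).
- snapshot(name): name is "scene" or "side" or "wrist"; returns a dict with "image" (384x512x3 uint8, red, green, blue), "fovy" (degrees; the focal length in pixels is half the picture's height over the tangent of half this angle, whatever the lens; pixels are square), "cx", "cy" (the principal point, pixels), "R" (3x3) and "t" (3): a world point X has camera coordinates R X + t. Camera axes: x right, y down, z forward; pixel columns grow to the right and rows downward; lengths in m; the calibration is good to about 2 mm. A picture is of the moment at which its call begins. There is no depth.
- ticket.close_job(): hands the job in; it is judged then, once.
The state is a dict: "time": time; "joint_positions": joint angles; "qvel": joint speeds; "joint_torque": joint torques, N m; "tool_pos": TCP position; "ee_rot": TCP orientation; "wrist_force": force on the tool from outside, world axes, zero at the start; "wrist_torque": the same for the moment, N m; "width": finger opening in m; "finger_force": force on a finger pad.
Only numpy, scipy, OpenCV 4.12 (cv2) and the standard library are available. Lean on these libraries where they do the work, as an engineer would, in place of code of your own. Each camera call takes 0.05 s, during which the arm holds its last target. There are 200 camera calls.

### The job

The long wooden road plate lies flat in the aluminium tray, pushed up against the wall of the tray so that no finger fits behind it. Get it away from the wall, pick it up, and set it down on the ledges of the toy bridge so that it closes the gap between the two ramps, flat, flush with the ramp tops and in line with them; do not drop it, and let go only once you feel it rest on the ledges. Leave the shorter plate, the blocks, the car and the cone where they are.

Things in the scene. Friction and masses are not known exactly. Their poses are not given: they have to be found in the camera images.
- long_plate: Longer of two plain wooden road plates: 110 (its y) x 44 (x) x 6 mm (z), about 30 g, two fine dark lines along y on top. Origin: centre of underside. Starts flat on the tray floor, one long side 1 to 4 mm from the tray's +x wall. It slides easily on the tray (friction about 0.3): fingertips pressed on its top with 5 to 10 N drag it along.
- short_plate: Shorter road plate of the same wood, 64 (its y) x 44 (x) x 6 mm; origin centre of underside. Lies at the same wall, end to end with the long one, 33 to 53 mm away, on either side of it. Too short for the bridge; leave it.
- tray: Fixed low open aluminium tray, outside 176 (x) x 276 (y) x 22 mm high, walls 3 mm. Origin: centre of underside; floor top 3 mm above it. Inside x -85..85, y -135..135 mm; rim bead adds 2 mm all round. The plates lie at its +x wall; two loose blocks (up to 32 mm tall) stand at its -x wall, reaching to about x = -44 mm; the floor between is free.
- bridge: Fixed wooden toy bridge without deck. Origin: under its middle, on the table; road along its y, 50 mm wide in x. At +y and -y alike: a flat ledge 26 mm above the origin from |y| = 37 to 59 mm, a stop lip 32 mm high from 59 to 67 mm, then a ramp down to |y| = 143 mm. So 74 mm are free between the piers, 118 mm between the lips. A foot bar 26 mm wide, 5 mm high joins the piers.
- block_a: Loose plain wooden block 32 x 60 x 22 mm at the -x wall of the tray, origin centre of the underside. Leave it.
- block_b: Loose wooden arch block 32 x 64 x 32 mm at the -x wall of the tray, origin centre of the underside. Leave it.
- convertible: Purple die-cast open car, 78 x 35 x 30 mm, long along its x, origin under its middle. Loose; leave it.
- cone: Plain wooden toy traffic cone, 34 mm wide, 43 mm tall, origin centre of the underside. Loose; leave it.

How it is judged:
On the way, in this order (a step that is already met when the one before it is completed fails the run):
1. the long plate is held by the fingers, lifted clear of the tray (height (world z) of long_plate above 0.045 m and contact force between the fingers and long_plate above 0.3 N), for 0.2 s.
2. the long plate, still between the fingers, is set down on the bridge at the ledges (both contacts over 0.3 N, less than 4 mm above the ledges) (contact force between the fingers and long_plate above 0.3 N and contact force between long_plate and bridge above 0.3 N and z of long_plate in the frame of bridge below 0.03 m and horizontal distance between long_plate and bridge below 0.015 m), for 0.1 s.
At the end, for the whole second after the job is handed in: The long plate is at rest on both ledges: underside within 2.5 mm of ledge height, its middle within 10 mm of the bridge's middle across the road and 7 mm along it, its length within 0.12 rad of the road direction, grooves up, within 0.04 rad of level (z of long_plate in the frame of bridge between 0.0235 and 0.0285 m and x of long_plate in the frame of bridge between -0.01 and 0.01 m and y of long_plate in the frame of bridge between -0.007 and 0.007 m and angle between the y axis of long_plate and the y axis of bridge, either way round below 0.12 rad and angle between long_plate's own z axis and vertical below 0.04 rad and linear speed of long_plate below 0.01 m/s); the robot touches nothing.
It fails at once if the long plate is dropped or thrown: it moves faster than 0.35 m/s with no finger touching it (a fall of more than about 6 mm) (linear speed of long_plate above 0.35 m/s and contact force between the fingers and long_plate below 0.01 N).
It fails at once if the short plate, a block, the car or the cone is moved more than 25 mm (distance of any of short_plate, block_a, block_b, convertible, cone from where it was at the start of the episode above 0.025 m).
It also fails if it takes over 48 s, if anything falls off the work surface, if the arm or the gripper's body presses on something with over 40 N, if the wrist force passes 120 N, or if a joint passes its speed limit or range.

## Working session

There is one attempt and no reset: what is moved stays moved. The work goes in short steps, Python scripts to look and compute and a tool call to move; the robot and the scene stay as the last step left them, time stands still between calls to the robot, and variables do not carry over. Pictures are saved under pics/ and viewed, at most 10 in all, crops included, and the job is handed in when it is done.

Besides the shell and the picture viewer there is one more tool, called after "Emit:" in YAML: its name, and indented under it one key for each argument. apply_moves: Moves the arm, as the interface text tells. Its arguments: {"type":"object","properties":{"moves":{"type":"array","items":{"type":"array","items":{"type":"array","items":{"type":"number"}}}}},"required":["moves"]}

```bash
mkdir -p pics
cat > h.py <<'E'
import numpy as np, cv2
from bench import telemetry, snapshot, ticket, robot
def take(n, f):
    s=snapshot(n); np.savez(f'pics/{f}.npz',**{k:np.array(v) for k,v in s.items()})
    cv2.imwrite(f'pics/{f}.png',s['image'][:,:,::-1]); return s
def ray(s,u,v,z):
    f=s['image'].shape[0]/2/np.tan(np.radians(s['fovy'])/2)
    d=s['R'].T@np.array([(u-s['cx'])/f,(v-s['cy'])/f,1]); c=-s['R'].T@s['t']
    return c+d*(z-c[2])/d[2]
def load(f): return dict(np.load(f'pics/{f}.npz'))
def proj(s,X):
    f=s['image'].shape[0]/2/np.tan(np.radians(s['fovy'])/2)
    p=s['R']@np.array(X)+s['t']; return p[:2]/p[2]*f+[s['cx'],s['cy']]
E
python3 - <<'E'
from h import *
for n in ['scene','wrist']:
    s=take(n,n+'0'); print(n,-s['R'].T@s['t'],s['fovy'],s['R'][2])
o=telemetry.get_obs();print(o)
a=cv2.imread('pics/scene0.png')
cv2.imwrite('pics/scene0b.png',cv2.resize(a,(800,600),interpolation=cv2.INTER_CUBIC))
E
```

```text
scene [ 1.20234494 -0.26126222  0.52110514] 48.68754457075963 [-0.75492923  0.32952991 -0.56700256]
wrist [0.54846824 0.06857795 0.38495036] 66.09781582954771 [-0.00255498 -0.23603657 -0.97174081]
{'time': 0.1, 'joint_positions': array([-1.03107394e-01,  8.78567527e-02,  1.37211558e+00, -4.38234427e-05,
        1.68361878e+00, -1.03075675e-01]), 'qvel': array([-0.00155086, -0.00154279, -0.00495582, -0.00087985,  0.00227334,
        0.00030514]), 'joint_torque': array([ 2.25695316e-03, -3.41256917e+01, -3.03301656e+01,  7.19034858e-02,
        3.05556308e-02, -9.49158243e-05]), 'tool_pos': array([ 5.49885351e-01, -3.45185156e-06,  4.03627828e-01]), 'ee_rot': array([-3.13960032e+00, -1.62304089e-04,  1.57075956e+00]), 'wrist_force': array([1.16048156, 0.53984243, 0.89549179]), 'wrist_torque': array([-0.03868375, -0.01697492, -0.03689992]), 'finger_force': 0.0, 'width': 0.09390698411792793}
```

View pics/scene0b.png

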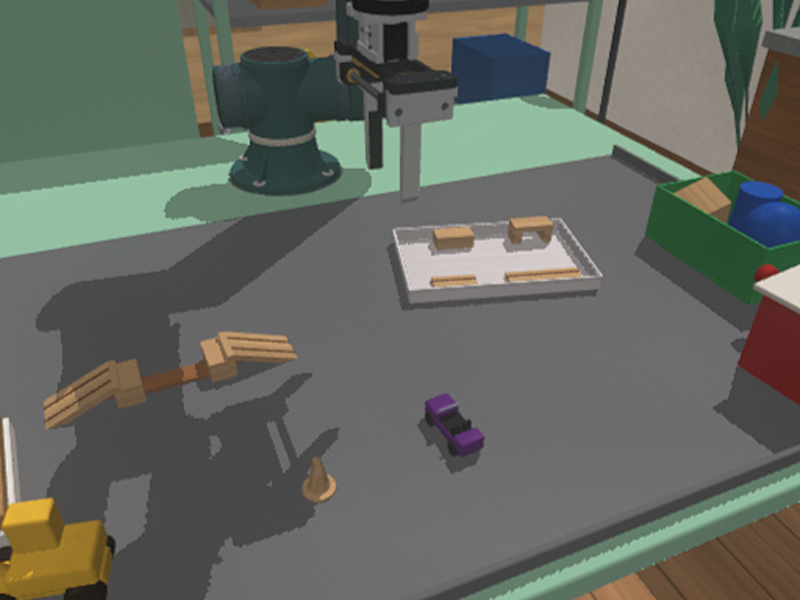

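View pics/wrist0.png

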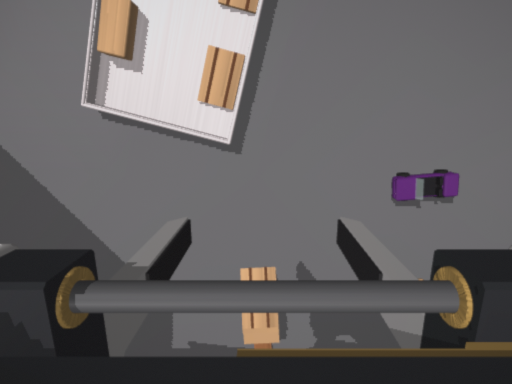

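The scene view shows the tray (corners about (393,228), (410,300), (600,288), (560,220) in the 800-wide picture). The long plate is at (543,274) and the short one at (454,281). The bridge lies around (175,378), with the car and cone in front. In the wrist view the short plate is at (222,77), the long plate is cut off at (240,3), and the +y ramp of the bridge is at (259,305).

Run:
```python
from h import *
s=load('scene0'); w=load('wrist0'); k=.64
for n,u,v,z in [('long',543,274,.009),('longL',505,276,.009),('longR',580,272,.009),('short',454,281,.009),('barL',145,386,.005),('barR',208,374,.005),('lipL',130,382,.026),('rampLend',48,415,.0),('rampRend',292,345,.0),('cone',318,490,0),('car',455,435,.01)]:
    print(n,ray(s,u*k,v*k,z).round(3))
for n,u,v,z in [('shortw',222,77,.009),('trayc1',84,103,.022),('trayc2',230,142,.022),('bridge far end',259,268,.0),('bridge lip',260,341,.032)]: print(n,ray(w,u,v,z).round(3))
```

```text
long [0.526 0.249 0.009]
longL [0.509 0.194 0.009]
longR [0.541 0.302 0.009]
short [0.493 0.119 0.009]
barL [ 0.555 -0.309  0.005]
barR [ 0.561 -0.238  0.005]
lipL [ 0.568 -0.322  0.026]
rampLend [ 0.558 -0.412  0.   ]
rampRend [ 0.538 -0.131  0.   ]
cone [ 0.772 -0.167  0.   ]
car [ 0.766 -0.015  0.01 ]
shortw [0.498 0.121 0.009]
trayc1 [0.336 0.091 0.022]
trayc2 [0.507 0.045 0.022]
bridge far end [ 0.541 -0.134  0.   ]
bridge lip [ 0.542 -0.229  0.032]
```

Emit:
apply_moves:
  moves:
    - [[1.1, -0.2, 0.2, 0.4, 0], [2.2, -0.4, 0.4, 0.8, 0], [3.3, -0.7, 0.7, 1.2, 0], [4.4, -1.0, 1.0, 1.5, 0], [4.4, -1.0, 1.0, 1.5, 1], [4.4, -1.0, 1.0, 1.5, 1], [4.4, -1.0, 1.0, 1.5, 1]]

```text
time: 0.98
tool_pos: [0.5006, 0.2187, 0.3552]
ee_rot: [3.141, -0.0, 1.307]
wrist_force: [-0.3, 1.2, -0.1]
width: 0.0675
finger_force: 0.0
```

Run:
```python
from h import *
s=take('wrist','w1'); o=telemetry.get_obs(); print(o['tool_pos'],o['ee_rot'],o['wrist_force'],o['width'])
```

```text
[0.50063844 0.21867537 0.35524158] [ 3.14050383e+00 -3.09081340e-04  1.30677877e+00] [ 0.16505839 -0.13611005 -0.79013123] 0.06339600483153891
```

View pics/w1.png

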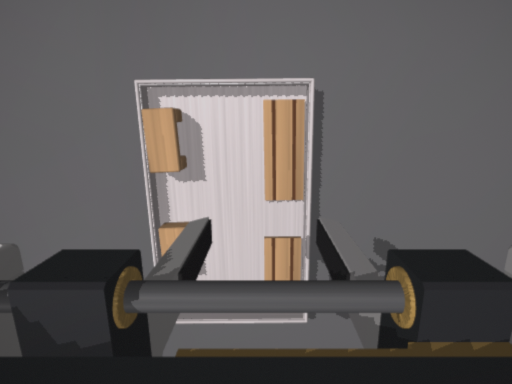

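The wrist view shows the long plate at pixels (264–304, 100–201). It is parallel to the tray wall and nearly aligned with the tool; the short plate starts at row 237.

```bash
cat >> h.py <<'E'
def plate(s,box,z):
    im=s['image'].astype(int); m=((im[:,:,0]-im[:,:,2]>35)).astype(np.uint8)
    x0,x1,y0,y1=box; k=np.zeros_like(m); k[y0:y1,x0:x1]=m[y0:y1,x0:x1]
    k=cv2.morphologyEx(k,cv2.MORPH_CLOSE,np.ones((7,7)))
    c=max(cv2.findContours(k,0,2)[0],key=cv2.contourArea)[:,0,:]
    P=np.array([ray(s,u,v,z)[:2] for u,v in c+0.0])
    (cx,cy),wh,a=cv2.minAreaRect((P*1000).astype(np.float32))
    B=cv2.boxPoints(((cx,cy),wh,a)); e=max([B[1]-B[0],B[2]-B[1]],key=np.linalg.norm)
    if e[1]<0:e=-e
    return np.array([cx,cy])/1000,wh,np.arctan2(-e[0],e[1])
E
python3 - <<'E'
from h import *
s=load('w1'); c,wh,a=plate(s,(250,312,85,215),.009); print(c,wh,a)
o=telemetry.get_obs();p=o['tool_pos'];y=o['ee_rot'][2]
tx=np.array([np.cos(y),np.sin(y)]);ty=np.array([np.sin(y),-np.cos(y)])
d=c-p[:2];print('tool units',d@tx/.05,d@ty/.05,'tool yaw-90',y-np.pi/2)
for u,v in [(307,85),(307,318)]: print(ray(s,u,v,.02))
E
```

```text
[0.53005927 0.24884265] (110.97369384765625, 44.43021011352539) -0.24631767
tool units 0.7359930541877386 0.4105778978200293 tool yaw-90 -0.26401755382546344
[0.56911171 0.30860676 0.02      ]
[0.50751458 0.04481555 0.02      ]
```

Emit:
apply_moves:
  moves:
    - [[0.4, 0.2, 0.7, -0.1, 1], [0.74, 0.41, 1.5, -0.1, 1], [0.74, 0.41, 2.2, -0.1, 1], [0.74, 0.41, 2.6, -0.1, 1], [0.74, 0.41, 2.8, -0.1, 1], [0.74, 0.41, 2.8, -0.1, 1]]

```text
time: 1.78
tool_pos: [0.5297, 0.2497, 0.2146]
ee_rot: [-3.141, 0.0, 1.325]
wrist_force: [-0.2, -0.1, 0.2]
width: 0.0036
finger_force: 0.0
```

Emit:
apply_moves:
  moves:
    - [[0, 0, 0.05, 0, 1], [0, 0, 0.1, 0, 1], [0, 0, 0.13, 0, 1], [0, 0, 0.13, 0, 1]]

```text
time: 2.28
tool_pos: [0.5295, 0.2505, 0.2085]
ee_rot: [3.141, -0.0, 1.327]
wrist_force: [0.3, 0.7, 0.4]
width: 0.0002
finger_force: 0.3
```

Emit:
apply_moves:
  moves:
    - [[0, 0, 0.02, 0, 1], [0, 0, 0.02, 0, 1]]

```text
time: 2.52
tool_pos: [0.5296, 0.2506, 0.2085]
ee_rot: [3.14, -0.001, 1.327]
wrist_force: [-1.1, 0.2, 4.4]
width: 0.0008
finger_force: 2.5
```

Emit:
apply_moves:
  moves:
    - [[0, 0, 0.02, 0, 1], [0, 0, 0.02, 0, 1]]

```text
time: 2.78
tool_pos: [0.5298, 0.2507, 0.2085]
ee_rot: [3.139, -0.001, 1.327]
wrist_force: [-3.0, -1.0, 9.4]
width: 0.0004
finger_force: 4.2
```

Emit:
apply_moves:
  moves:
    - [[0, -0.08, 0, 0, 1], [0, -0.16, 0, 0, 1], [0, -0.24, 0, 0, 1], [0, -0.32, 0, 0, 1], [0, -0.4, 0, 0, 1], [0, -0.48, 0, 0, 1], [0, -0.56, 0, 0, 1], [0, -0.64, 0, 0, 1], [0, -0.72, 0, 0, 1], [0, -0.72, 0, 0, 1]]

```text
time: 4.03
tool_pos: [0.4954, 0.2595, 0.2085]
ee_rot: [3.137, -0.003, 1.327]
wrist_force: [-1.0, -0.7, 5.7]
width: 0.0004
finger_force: 3.3
```

Emit:
apply_moves:
  moves:
    - [[0, 0, -0.3, 0, 1], [-0.5, 0, -1, 0, 0.3], [-0.8, 0, -2, 0, 0.3], [-0.8, 0, -2, 0, 0.3], [-0.8, 0, -2, 0, 0.3]]

```text
time: 4.65
tool_pos: [0.4846, 0.2203, 0.3061]
ee_rot: [-3.141, -0.0, 1.326]
wrist_force: [-0.7, 0.5, -0.2]
width: 0.0367
finger_force: 0.0
```

Run:
```python
from h import *
s=take('wrist','w2'); o=telemetry.get_obs(); print(o['tool_pos'],o['ee_rot'],o['wrist_force'],o['width'])
```

```text
[0.48436646 0.22035985 0.30500277] [-3.13964404e+00  1.12797511e-03  1.32660937e+00] [ 0.00855305  0.59193858 -0.33054412] 0.040825613962885005
```

View pics/w2.png

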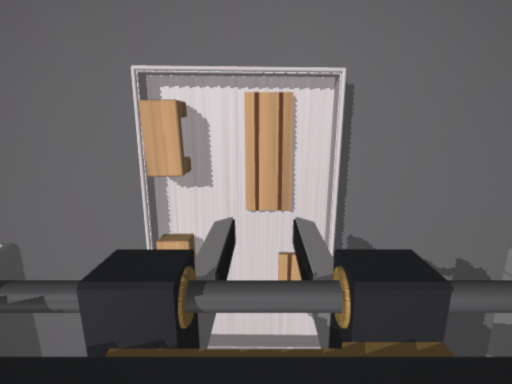

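The plate moved off the wall and stayed straight, now at pixels (245–293, 93–212). Next I measure it again for the grasp.

Run:
```python
from h import *
s=load('w2'); c,wh,a=plate(s,(230,310,80,222),.009); print(c,wh,a)
o=telemetry.get_obs();p=o['tool_pos'];y=o['ee_rot'][2]
tx=np.array([np.cos(y),np.sin(y)]);ty=np.array([np.sin(y),-np.cos(y)])
d=c-p[:2];print('tool units',d@tx/.05,d@ty/.05,'tool yaw-90',y-np.pi/2)
```

```text
[0.49653455 0.25820096] (109.28526306152344, 44.43772888183594) -0.24510233
tool units 0.7932073634256815 0.05316715313862059 tool yaw-90 -0.2441869566694801
```

Emit:
apply_moves:
  moves:
    - [[0.4, 0.05, 0.5, 0, 0.3], [0.79, 0.05, 1.0, 0, 0.3], [0.79, 0.05, 1.5, 0, 0.3], [0.79, 0.05, 1.8, 0, 0.3], [0.79, 0.05, 1.95, 0, 0.3], [0.79, 0.05, 2.0, 0, 0.3], [0.79, 0.05, 2.0, 0, 0.3]]

```text
time: 5.58
tool_pos: [0.4971, 0.258, 0.2069]
ee_rot: [3.14, -0.001, 1.326]
wrist_force: [0.5, -0.1, -0.2]
width: 0.066
finger_force: 0.0
```

Emit:
apply_moves:
  moves:
    - [[0, 0, 0.06, 0, 0.3], [0, 0, 0.06, 0, 0.3]]

```text
time: 5.82
tool_pos: [0.4968, 0.258, 0.2035]
ee_rot: [3.141, -0.0, 1.326]
wrist_force: [0.3, 0.3, 0.6]
width: 0.0656
finger_force: 0.0
```

Emit:
apply_moves:
  moves:
    - [[0, 0, 0, 0, 0.5], [0, 0, 0, 0, 0.7], [0, 0, 0, 0, 0.8], [0, 0, 0, 0, 0.8], [0, 0, 0, 0, 0.8], [0, 0, 0, 0, 0.8], [0, 0, 0, 0, 0.8]]

```text
time: 6.7
tool_pos: [0.4968, 0.2581, 0.2033]
ee_rot: [3.141, -0.0, 1.326]
wrist_force: [0.6, 0.2, 1.7]
width: 0.0435
finger_force: 30.0
```

Emit:
apply_moves:
  moves:
    - [[0, 0, -0.1, 0, 0.8], [0, 0, -0.4, 0, 0.8], [0, 0, -0.9, 0, 0.8], [0, 0, -1.5, 0, 0.8], [0, 0, -2.1, 0, 0.8], [0, 0, -2.7, 0, 0.8], [0, 0, -3.3, 0, 0.8], [0, 0, -3.8, 0, 0.8], [0, 0, -4.3, 0, 0.8], [0, 0, -4.3, 0, 0.8]]

```text
time: 7.95
tool_pos: [0.4967, 0.2581, 0.4219]
ee_rot: [3.136, -0.004, 1.327]
wrist_force: [-0.5, 0.3, -0.4]
width: 0.0431
finger_force: 30.0
```

Emit:
apply_moves:
  moves:
    - [[-0.4, 0.1, 0, -0.1, 0.8], [-1.1, 0.35, 0, -0.3, 0.8], [-1.9, 0.6, 0, -0.5, 0.8], [-2.7, 0.9, 0, -0.7, 0.8], [-3.5, 1.2, 0, -0.9, 0.8], [-4.3, 1.4, 0, -1.1, 0.8], [-5.1, 1.7, 0, -1.3, 0.8], [-5.8, 1.95, 0, -1.4, 0.8], [-6.25, 2.1, 0, -1.4, 0.8], [-6.25, 2.1, 0, -1.4, 0.8]]

```text
time: 9.2
tool_pos: [0.5229, -0.0718, 0.4169]
ee_rot: [-3.139, -0.001, 1.568]
wrist_force: [0.1, 0.1, -0.7]
width: 0.0434
finger_force: 30.0
```

Emit:
apply_moves:
  moves:
    - [[-0.4, 0.1, 0, 0, 0.8], [-1.2, 0.2, 0, 0, 0.8], [-2.1, 0.3, 0, 0, 0.8], [-3.0, 0.4, 0, 0, 0.8], [-3.9, 0.5, 0, 0, 0.8], [-4.8, 0.54, 0, 0, 0.8], [-5.7, 0.54, 0, 0, 0.8], [-6.3, 0.54, 0, 0, 0.8], [-6.6, 0.54, 0, 0, 0.8], [-6.6, 0.54, 0, 0, 0.8]]

```text
time: 10.45
tool_pos: [0.5502, -0.401, 0.4175]
ee_rot: [-3.141, -0.001, 1.57]
wrist_force: [-0.7, 0.1, -0.6]
width: 0.0432
finger_force: 30.0
```

Run:
```python
from h import *
s=take('wrist','w3'); o=telemetry.get_obs(); print(o['tool_pos'],o['ee_rot'],o['wrist_force'],o['width'])
```

```text
[ 0.55033666 -0.40009172  0.41791558] [-3.14144141e+00 -9.64621618e-04  1.57146464e+00] [ 0.57845101  0.19418976 -0.76061351] 0.043395086887387926
```

View pics/w3.png

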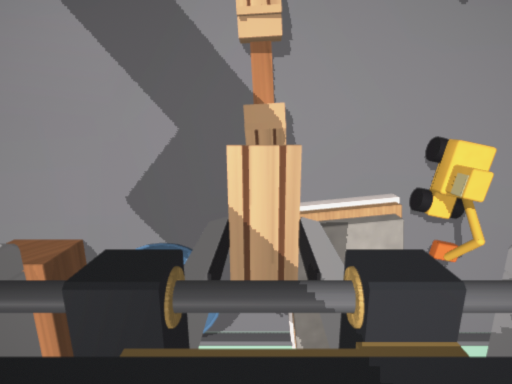

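The bridge shows above the held plate. The +y pier's inner edge is near row 40, the −y pier's inner edge near row 105, and the held plate ends at row 147. I'll zoom in to get the ledge edges.

Run:
```python
from h import *
a=cv2.imread('pics/w3.png')[0:150,215:315]
a=cv2.resize(a,None,fx=4,fy=4,interpolation=cv2.INTER_CUBIC); cv2.imwrite('pics/c3.png',a)
```

```text
(no output)
```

View pics/c3.png

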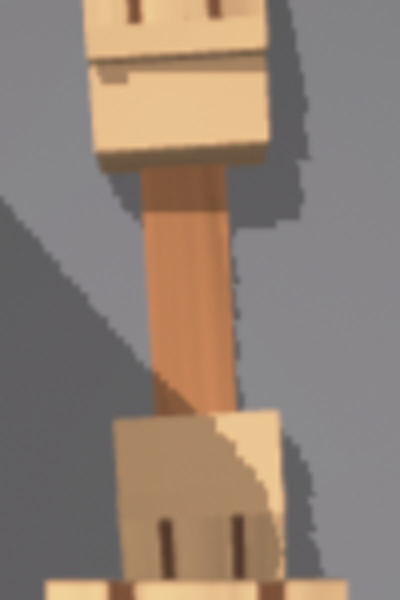

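Run:
```python
from h import *
s=load('w3'); g=lambda u,v,z: ray(s,215+u/4-.375,v/4-.375,z)[:2]
A,B=g(97,155,.026),g(267,144,.026); C,D=g(113,420,.026),g(279,410,.026); E,F=g(88,61,.032),g(268,48,.032)
m1,m2,m3=(A+B)/2,(C+D)/2,(E+F)/2
print(A,B,C,D,m1,m2,m3,np.linalg.norm(m1-m2),np.linalg.norm(m3-m2))
e=m3-m2; print('yaw from line',np.arctan2(-e[0],e[1]),'edges',[np.arctan2((q-p)[1],(q-p)[0]) for p,q in((A,B),(C,D),(E,F))])
e/=np.linalg.norm(e); print('centre',(m1+m2)/2, m2+e*.037, m3-e*.059)
# held plate: far end edge, z of top ~ tip z + 
o=telemetry.get_obs(); z=o['tool_pos'][2]-.199+.005
P,Q=ray(s,228,147,z),ray(s,301,147,z); print('plate end',P,Q, o['tool_pos'])
```

```text
[ 0.5199089  -0.23831672] [ 0.56889046 -0.23547638] [ 0.52325275 -0.31158804] [ 0.5734978  -0.30872903] [ 0.54439968 -0.23689655] [ 0.54837528 -0.31015853] [ 0.54343737 -0.21430213] 0.07336977301733294 0.09598350041948825
yaw from line 0.05146806163837681 edges [np.float64(0.05792294483807174), np.float64(0.056840132385656876), np.float64(0.06356730163089015)]
centre [ 0.54638748 -0.27352754] [ 0.5464718  -0.27320753] [ 0.54647265 -0.27322401]
plate end [ 0.52765543 -0.34650747  0.22391558] [ 0.57056777 -0.34653598  0.22391558] [ 0.55033666 -0.40009172  0.41791558]
```

Emit:
apply_moves:
  moves:
    - [[0.5, 0, 0, -0.1, 0.8], [1.3, -0.07, 0, -0.2, 0.8], [2.1, -0.07, 0.3, -0.31, 0.8], [2.5, -0.07, 0.9, -0.31, 0.8], [2.55, -0.07, 1.6, -0.31, 0.8], [2.55, -0.07, 2.3, -0.31, 0.8], [2.55, -0.07, 2.8, -0.31, 0.8], [2.55, -0.07, 3.1, -0.31, 0.8], [2.55, -0.07, 3.2, -0.31, 0.8], [2.55, -0.07, 3.2, -0.31, 0.8]]

```text
time: 11.75
tool_pos: [0.5468, -0.2729, 0.259]
ee_rot: [3.14, 0.001, 1.625]
wrist_force: [-0.8, 0.0, -0.0]
width: 0.0438
finger_force: 30.0
```

Run:
```python
from h import *
s=take('wrist','w4'); t=take('side','s4');c=take('scene','sc4'); o=telemetry.get_obs(); p=o['tool_pos']; print(p,o['ee_rot'],o['wrist_force'],o['width'])
print(-t['R'].T@t['t'],proj(t,[.5465,-.273,.05]),proj(c,[.5465,-.273,.05]))
def crop(q,u,v,r=60):
    a=q['image'][max(0,v-r):v+r,max(0,u-r):u+r,::-1]; return cv2.resize(a,(400,400),interpolation=cv2.INTER_CUBIC)
P=[proj(q,[.5465,-.273,.04]).astype(int) for q in (t,c)]
cv2.imwrite('pics/c4.png',np.hstack([crop(t,*P[0]),crop(c,*P[1])]))
```

```text
[ 0.54690784 -0.27326289  0.25968826] [3.13933462e+00 1.43148707e-03 1.62489694e+00] [ 0.75070629  0.33469183 -0.68372859] 0.043604790409654266
[0.37218938 0.81638742 0.58667723] [305.66154068 116.24691533] [108.05728494 219.99964598]
```

View pics/c4.png

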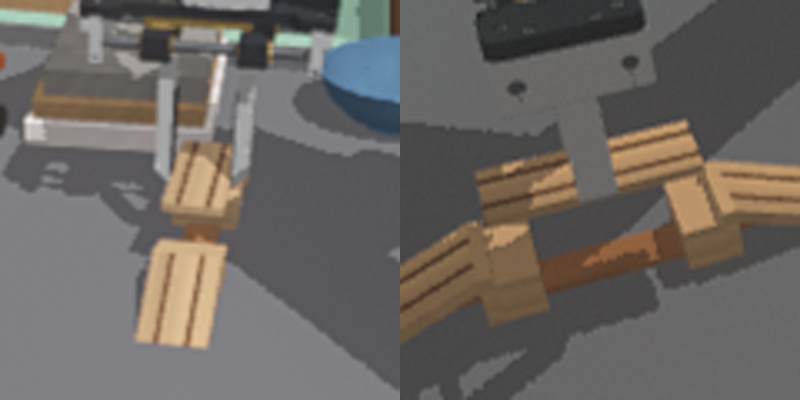

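The crops show the held plate level above the gap and in line with both ramps. I'll lower it gently.

Emit:
apply_moves:
  moves:
    - [[0, 0, 0.2, 0, 0.8], [0, 0, 0.4, 0, 0.8], [0, 0, 0.55, 0, 0.8], [0, 0, 0.6, 0, 0.8], [0, 0, 0.6, 0, 0.8]]

```text
time: 12.52
tool_pos: [0.5465, -0.2731, 0.2278]
ee_rot: [-3.141, -0.0, 1.625]
wrist_force: [0.4, 0.6, 0.2]
width: 0.0434
finger_force: 30.0
```

Emit:
apply_moves:
  moves:
    - [[0, 0, 0.02, 0, 0.8], [0, 0, 0.04, 0, 0.8], [0, 0, 0.05, 0, 0.8], [0, 0, 0.05, 0, 0.8]]

```text
time: 13.02
tool_pos: [0.5466, -0.2731, 0.2263]
ee_rot: [3.141, 0.0, 1.625]
wrist_force: [-0.4, -0.4, 2.0]
width: 0.0433
finger_force: 30.0
```

Emit:
apply_moves:
  moves:
    - [[0, 0, 0.02, 0, 0.8], [0, 0, 0.02, 0, 0.8], [0, 0, 0.02, 0, 0.8]]

```text
time: 13.4
tool_pos: [0.5467, -0.2731, 0.2263]
ee_rot: [3.141, 0.001, 1.625]
wrist_force: [-1.8, 1.4, 6.7]
width: 0.0435
finger_force: 30.0
```

It is firmly resting: the height matches the ledge (0.2263 m) and the wrist reads 6.7 N upward. I'll release it.

Emit:
apply_moves:
  moves:
    - [[0, 0, 0, 0, 0.5], [0, 0, 0, 0, 0.35], [0, 0, 0, 0, 0.3], [0, 0, 0, 0, 0.3], [0, 0, 0, 0, 0.3]]

```text
time: 14.02
tool_pos: [0.5465, -0.2731, 0.2245]
ee_rot: [-3.142, -0.0, 1.625]
wrist_force: [-1.1, -0.2, -0.2]
width: 0.0659
finger_force: 0.0
```

Emit:
apply_moves:
  moves:
    - [[0, 0, -0.3, 0, 0.3], [0, 0, -0.9, 0, 0.3], [-0.5, 0, -1.7, 0, 0.3], [-1.2, 0, -2.5, 0, 0.3], [-1.7, 0, -3.2, 0, 0.3], [-2.0, 0, -3.6, 0, 0.3], [-2.0, 0, -3.6, 0, 0.3], [-2.0, 0, -3.6, 0, 0.3]]

```text
time: 15.02
tool_pos: [0.5519, -0.3723, 0.404]
ee_rot: [-3.141, -0.001, 1.625]
wrist_force: [0.1, 0.1, -1.1]
width: 0.0656
finger_force: 0.0
```

Run:
```python
from h import *
s=take('wrist','w5'); c=take('scene','sc5'); o=telemetry.get_obs(); print(o['tool_pos'],o['ee_rot'],o['wrist_force'],o['width'])
def crop(q,u,v,r=60):
    a=q['image'][max(0,v-r):v+r,max(0,u-r):u+r,::-1]; return cv2.resize(a,(400,400),interpolation=cv2.INTER_CUBIC)
cv2.imwrite('pics/c5.png',np.hstack([crop(q,*proj(q,[.5465,-.273,.04]).astype(int),r) for q,r in ((s,90),(c,60))]))
```

```text
[ 0.55195798 -0.37204692  0.40316178] [-3.13960676e+00 -2.10772611e-03  1.62577252e+00] [ 0.52956168 -0.71747836 -0.64395653] 0.06558193051758622
```

View pics/c5.png

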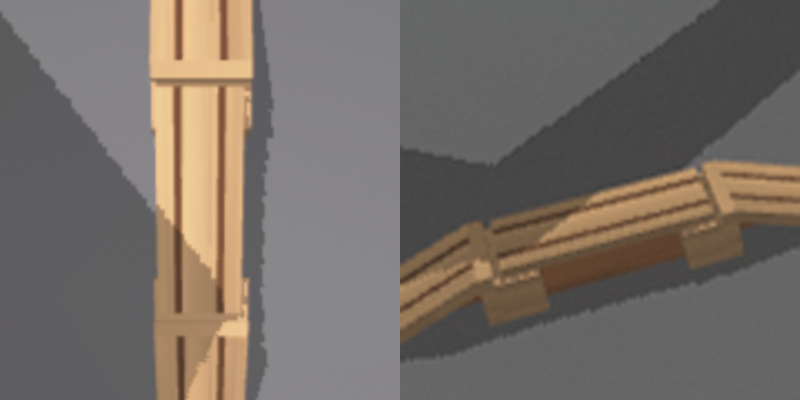

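The plate lies flush between the two lips, in line with the ramps, and the arm is clear. I'm handing the job in.

```bash
python3 -c "
from bench import ticket
print(ticket.close_job())"
```

```text
the job is handed in; nothing more can be done
None
```

The long plate now rests flat on both bridge ledges, flush and in line with the ramps; the arm is clear, and I handed the job in after about 15 s of robot time (no verdict came back).

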